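# Close up the gauge chest

## Robot

A 6-joint arm with a two-finger parallel gripper is mounted at the origin on the work surface. World frame = base frame: x ahead of the robot, y to its left, z up, the work surface at z = 0. Lengths are in mm, angles in rad, forces in N, time in s.
With the tool pointing down it reaches from about 275 to 1000 mm from the base axis. Payload 8.4 kg.
Tool frame: the origin (TCP) lies midway between the tips of the shut fingers; the grasp point (between the pads) lies 19 mm behind it (r.grip_point_offset is the distance from the TCP to the grasp point, in mm); z points along the fingers, y is the line along which they close (so a half turn about z gives the same grasp; the last joint's range is limited). The gripper opens to 85 mm and grips with 20 to 120 N. Pads are 22 mm wide; open, the fingers measure 114 mm over their backs; the gripper's body (76 mm by 85 mm) begins 54 mm behind the grasp point. The pads swing forward as they close: fully open they stand 13 mm farther back than shut.
Start: joints at [-1.249, 0.353, 1.633, -0, 1.155, -0.002], TCP at [198.856, -592.524, 231.281] pointing down, gripper open.
Joint ranges: [-2.63, 2.63], [-0.92, 2.1], [0.06, 2.66], [-1.3, 4.44], [0, 2.69], [-3.02, 3.02]. Speed limits (rad/s): [2.22, 2.22, 2.79, 3.14, 3.14, 3.14].

## Interface

Orientations are given as [roll, pitch, yaw] about the fixed x, y, z axes, in that order (R = Rz(yaw) Ry(pitch) Rx(roll)).
In Python, from rig import r gives the robot as it stands. The module is installed in compiled form; this text tells all that it offers.
- The arm moves only by the shell command python3 -m creep 'ROWS' [FORCE]. ROWS is text: rows parted by semicolons, each of 7 numbers parted by spaces: the turn, a rotation vector about the tool's x, y, z in degrees, then the shift along the tool's x, y, z in m, then the closure in counts, from 0 (fully open) to 255 (shut). A call has 1 to 8 rows; each row is the pose to reach, as a shift and turn from the pose commanded when the call began, along the tool's axes at that moment; what a row does not reach only later rows make up. A row lasts 1/8 s, in which the tool goes at most 62.5 mm and 10.7 degrees, less where a joint would pass 70% of its speed; a pose out of reach is approached as far as the arm can. A call with a gripper value outside its range is refused whole. The fingers move at their own pace and stop on an object; FORCE is the grip in N (left out, the last holds). Time passes only in rows, so rows that repeat a pose let the fingers close. It gives the time, the measured TCP pose, the force, the opening and the grip force at its end, in the units of the state.
- r.sense(): the state, without advancing time (a new reading comes with each control period).
- r.grab_frame(name): name is "scene" or "top"; returns a dict with "img" (384x512x3 uint8, red, green, blue), "range_z" (384x512 float32, mm along the optical axis (not along the pixel's ray), 0 where there is no reading), "K" (3x3 intrinsics, pixels), "world_from_camera" (4x4, takes a point from camera to world coordinates). Camera axes: x right, y up, looking along -z (the intrinsics and any distortion apply to the point x, -y, -z); pixel columns grow to the right and rows downward; lengths in mm; the calibration is good to about 2 mm. A picture is of the moment at which its call begins.
- r.sign_off(): hands the job in; it is judged then, once.
The state is a dict: "clock": time; "qpos": joint angles; "qvel": joint speeds; "joint_efforts": joint torques, N m; "eef_pos": TCP position; "tcp_rot": TCP orientation; "contact_force": force on the tool from outside, world axes, zero at the start; "wrist_torque": the same for the moment, N m; "opening": opening from 0.0 (shut) to 1.0 (fully open); "grasp_force": force on a finger pad.
Only numpy, scipy, OpenCV 4.12 (cv2) and the standard library are available. Lean on these libraries where they do the work, as an engineer would, in place of code of your own. Each camera call takes 0.05 s, during which the arm holds its last target. There are 200 camera calls.

## Task

Close up the gauge chest: with the fingertips, gently push both open drawers fully home, and only after that push the raised lid down until it is fully shut. Nothing is to be grasped or lifted: the gauges stay lying in their drawers, and the other things on the bench stay where they are.

Things in the scene. Friction and masses are not known exactly. Their poses are not given: they have to be found in the camera images.
- chest: low brown-stained beech gauge chest, fixed to the bench: case 160 deep (x) x 300 wide (y) x 72 mm high without lid; two drawers side by side, a shallow tray above. Origin: centre of its underside, on the bench. Own x points from the drawer side to the hinge side (drawers are pushed shut along +x), y left, z up; yaw up to 0.3 rad. Pressing it, a drawer or the lid with much over 50 N is too rough
- left_drawer (a joint): how far the left (+y) drawer is open, m: 0 = fully home, 0.10 = stop. Slides along the chest's x, about 1.5 N friction, stays where left. Open at the top. Its front is a flat board 138 wide x 44 high x 10 mm thick, lower edge 8 mm above the bench, no handle (only a flat brass plate); fully home it stands 10 mm proud of the case
- left_drawer_front (a point): centre of the outer face of the left drawer's front, 30 mm above the bench; moves with the drawer. At home it is at (-90, +72, 30) mm in the chest's frame
- right_drawer (a joint): same for the right (-y) drawer
- right_drawer_front (a point): centre of the outer face of the right drawer's front; at home at (-90, -72, 30) mm in the chest's frame
- lid (a joint): angle of the lid, rad: 0 = shut, level on the case; about 1.57 = upright; opens upward about a hinge along the chest's y at its far (+x) top edge. Stiff hinge (0.6 N m friction), stays where it is left, does not fall; lid about 0.4 kg
- lid_hinge (a point): middle of the lid's hinge line, at (80, 0, 72) mm in the chest's frame; the lid's underside runs through it
- lid_edge (a point): middle of the lid's free edge, on its upper (outer) face: 165 mm along the lid from the hinge; the lid is a plain board 165 long x 300 wide x 12 mm thick, without handle; shut, its top is 84 mm above the bench
- thread_ring: brass thread ring gauge, 50 mm outside, 14 mm high, lying loose in one of the drawers (either one). Origin: centre of its underside, 14 mm above the bench on the drawer floor
- snap_gauge: blackened C-shaped snap gauge, 76 x 51 x 12 mm, lying loose in the other drawer. Origin: middle of its underside
- mug: white ceramic tea mug, 80 mm across, 90 mm high, standing beside the chest (left or right); bystander. Origin: centre of its foot
- caliper: steel vernier caliper 230 mm long lying beside the chest (left or right); bystander. Origin: middle of its beam
- plug_gauge: small plug gauge 105 mm long, 16 mm thick, lying in front and to one side; bystander. Origin: middle of its underside
- big_ring: large brass thread ring, 70 mm outside, 18 mm high, lying in front and to one side; bystander. Origin: centre of its underside
- vee_block: black steel vee block 50 x 50 x 40 mm standing in front of the chest, nearer the robot; bystander. Origin: centre of its underside

How it is judged (in metres and radians):
On the way, in this order (a step that is already met when the one before it is completed fails the run):
1. both drawers are fully home, the gauges still in them, while the lid is still up (value of joint each of left_drawer, right_drawer below 0.004 m and value of joint lid above 0.3 rad), for 0.2 s.
2. the lid is fully shut (value of joint lid below 0.04 rad), for 0.2 s.
At the end, for the whole second after the job is handed in: both drawers within 4 mm of home, the lid within 0.04 rad of shut, and the thread ring and snap gauge lying at rest inside the closed drawers (value of joint each of left_drawer, right_drawer below 0.004 m and value of joint lid below 0.04 rad and x of each of thread_ring, snap_gauge in the frame of chest above -0.08 m and z of each of thread_ring, snap_gauge in the frame of chest below 0.03 m and linear speed of each of thread_ring, snap_gauge below 0.03 m/s); the robot touches nothing.
It fails at once if a gauge in a drawer is lifted (more than 20 mm) (height (world z) of any of thread_ring, snap_gauge above 0.034 m).
It fails at once if a bystander is moved by more than 20 mm (distance of any of mug, caliper, plug_gauge, big_ring, vee_block from where it was at the start of the episode above 0.02 m).
It fails at once if the mug is tipped (angle between mug's own z axis and vertical above 0.3 rad).
It fails at once if the chest, a drawer or the lid is pressed or gripped roughly (over 80 N) (contact force between any of the fingers, the arm and chest above 80 N).
It also fails if it takes over 67 s, if anything falls off the work surface, if the arm or the gripper's body presses on something with over 40 N, if the wrist force passes 120 N, or if a joint passes its speed limit or range.

## Working session

There is one attempt and no reset: what is moved stays moved. The work goes in short steps, Python scripts to look and compute and a shell command to move; the robot and the scene stay as the last step left them, time stands still between calls to the robot, and variables do not carry over. Pictures are saved under pics/ and viewed, at most 10 in all, crops included, and the job is handed in when it is done.

```bash
mkdir -p pics; cat > h.py <<'E'
import numpy as np,cv2
from rig import r
from scipy.spatial.transform import Rotation as R
def snap(name,fn):
    f=r.grab_frame(name); cv2.imwrite('pics/'+fn+'.png',cv2.cvtColor(f['img'],cv2.COLOR_RGB2BGR)); np.savez('pics/'+fn,**f); return f
def pt(f,u,v):
    z=np.median(f['range_z'][v-1:v+2,u-1:u+2]); p=np.linalg.inv(f['K'])@[u,v,1]*z
    return (f['world_from_camera']@[p[0],-p[1],-p[2],1])[:3].round(1)
def load(fn): return dict(np.load('pics/'+fn+'.npz'))
E
python3 - <<'E'
from h import *
a=snap('scene','s0');b=snap('top','t0')
cv2.imwrite('pics/t0b.png',cv2.resize(cv2.imread('pics/t0.png'),(800,600)))
print(b['world_from_camera'].round(2),a['world_from_camera'].round(2)); print(r.sense())
E
```

```text
[[ 4.0000e-02  9.8000e-01 -2.1000e-01  3.9872e+02]
 [-1.0000e+00  4.0000e-02 -2.0000e-02  1.5630e+01]
 [-1.0000e-02  2.1000e-01  9.8000e-01  9.3463e+02]
 [ 0.0000e+00  0.0000e+00  0.0000e+00  1.0000e+00]] [[-7.9000e-01 -4.6000e-01  4.0000e-01  9.7293e+02]
 [ 6.1000e-01 -5.9000e-01  5.3000e-01  5.1565e+02]
 [-1.0000e-02  6.6000e-01  7.5000e-01  8.3537e+02]
 [ 0.0000e+00  0.0000e+00  0.0000e+00  1.0000e+00]]
{'clock': 0.1, 'qpos': array([-1.24940340e+00,  3.53614241e-01,  1.63404686e+00,  2.84232840e-05,
        1.15522713e+00, -2.40334882e-03]), 'qvel': array([ 0.00075169, -0.00090759, -0.00217644, -0.00050832, -0.00050252,
        0.00140136]), 'joint_efforts': array([ 1.67610964e-03, -6.06357408e+01, -3.42816532e+01,  1.19061319e-04,
        3.84337021e-03,  5.81263208e-06]), 'eef_pos': array([ 198.72513607, -592.110146  ,  230.62020868]), 'tcp_rot': array([-3.14029715e+00, -2.91028246e-05,  3.23784765e-01]), 'contact_force': array([ 0.33731888, -0.36357942,  0.19839168]), 'wrist_torque': array([-0.05602722, -0.00216125, -0.01298372]), 'grasp_force': 0.0, 'opening': 0.9981826562109349}
```

View pics/t0b.png

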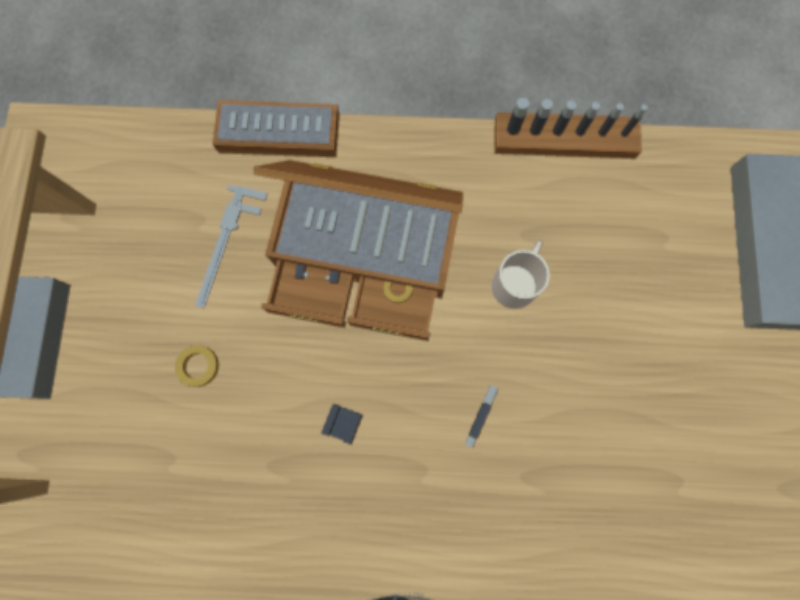

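View pics/s0.png

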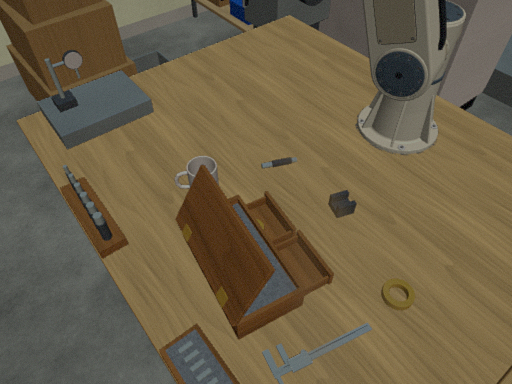

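Top view (800 px): chest with its case front at (270,258)-(443,293), and drawer fronts at (265,308)-(345,322) for the left and (350,325)-(430,337) for the right. The mug is on the right, the caliper on the left, and the vee block is ahead at (342,424). I'll enlarge the chest.

```bash
python3 - <<'E'
from h import *
i=cv2.imread('pics/t0.png')[95:225,155:305]; cv2.imwrite('pics/c0.png',cv2.resize(i,None,fx=4.6,fy=4.6,interpolation=cv2.INTER_CUBIC))
E
```

```text
(no output)
```

View pics/c0.png

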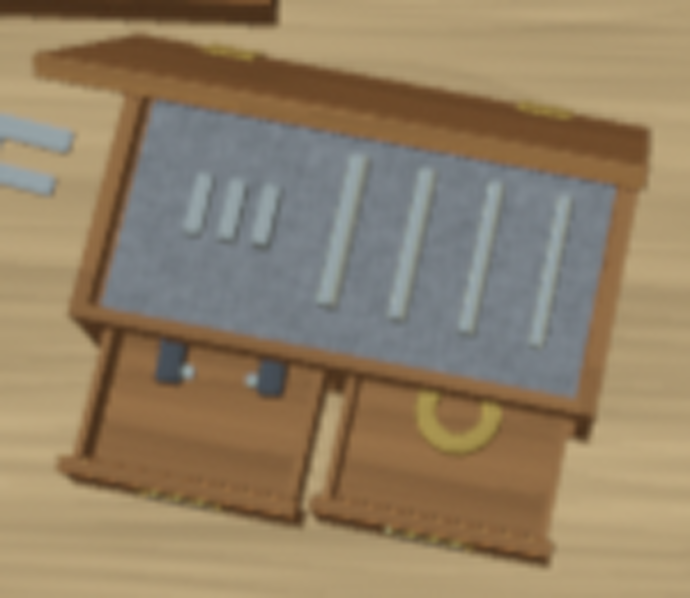

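```bash
python3 - <<'E'
from h import *
f=load('t0')
def pl(x,y,z):
    u,v=155+x/4.6,95+y/4.6
    d=np.linalg.inv(f['K'])@[u,v,1];T=f['world_from_camera'];d=T[:3,:3]@[d[0],-d[1],-d[2]];o=T[:3,3]
    return o+d*(z-o[2])/d[2]
P=[pl(72,315,72),pl(590,415,72)]
print(P); ya=P[1]-P[0]; yaw=np.arctan2(ya[0],-ya[1]); print('yaw',yaw,np.linalg.norm(ya))
ex=np.array([np.cos(yaw),np.sin(yaw),0]);ey=np.array([-ex[1],ex[0],0])
C=(P[0]+P[1])/2+80*ex; C[2]=0; print('C',C)
inv=lambda p:np.round([(p-C)@ex,(p-C)@ey,p[2]],1)
for n,x,y in [('L',60,470),('L',302,520),('R',315,513),('R',550,560)]: print(n,inv(pl(x,y,52)))
for x,y in [(60,466),(180,490),(300,516),(330,507),(430,530),(540,552),(75,315),(580,410),(45,65),(340,125),(630,175),(150,50),(630,130)]:
    p=pt(f,int(155+x/4.6),int(95+y/4.6)); print(x,y,p,inv(p))
for n,u,v in [('mug',520,275),('vee',342,424),('ring',196,366),('plug',482,416),('calU',232,195),('calL',202,302)]:
    print(n,pt(f,int(u*.64),int(v*.64)))
s=load('s0')
for u,v in [(205,165),(272,270),(178,220),(240,322),(240,225)]: p=pt(s,u,v);print(u,v,p,inv(p))
E
```

```text
[array([645.18798708, 259.50433761,  72.        ]), array([600.04491152, -30.54079564,  72.        ])]
yaw -0.15440274247015373 293.53718093738684
C [701.66473403 102.17857303   0.        ]
L [-163.9  137.5   52. ]
L [-165.1   -1.4   52. ]
R [-159.8   -7.7   52. ]
R [-160.1 -140.5   52. ]
60 466 [564.1 263.9  51.2] [-160.8  138.6   51.2]
180 490 [553.6 195.6  52.2] [-160.7   69.5   52.2]
300 516 [544.5 130.8  29.9] [-159.7    4.1   29.9]
330 507 [546.8 113.   51.7] [-154.7  -13.1   51.7]
430 530 [536.2  56.2  52. ] [-156.4  -70.9   52. ]
540 552 [526.   -5.3  51.6] [-157.  -133.2   51.6]
75 315 [647.  259.2  70.3] [-78.2 146.7  70.3]
580 410 [603.  -24.8  71.7] [ -78.  -140.6   71.7]
45 65 [727.1 244.7 218.6] [  3.2 144.7 218.6]
340 125 [702.7 102.  217.6] [  1.1  -0.  217.6]
630 175 [682.8 -36.1 217.6] [   2.6 -139.5  217.6]
150 50 [779.2 216.2 133.2] [ 59.1 124.6 133.2]
630 130 [752.8 -43.4 108.4] [  72.9 -136.   108.4]
mug [ 647.  -166.4    5.2]
vee [381.1 126.5  16.9]
ring [465.9 382.4   1. ]
plug [ 403.5 -102.9   16.3]
calU [779.  355.    1.8]
calL [576.4 383.5   5.5]
205 165 [ 602.  -180.2   59.9] [ -55.1 -294.3   59.9]
272 270 [728.6 250.7 218.7] [  3.8 150.9 218.7]
178 220 [764.8 -42.5  87.6] [  84.6 -133.2   87.6]
240 322 [794.4 238.7  72.9] [ 70.6 149.2  72.9]
240 225 [714.4 138.4 218.6] [  7.   37.7 218.6]
```

Chest at about (702,102), yaw −0.154. The lid leans toward the robot at about 1.1 rad and both drawers are about 72 mm out. With the fingers open and centred on y=0, one push takes both drawers. I'll approach and align the tool with the chest.

```bash
python3 -m creep '0 0 3.4 0.0365 -0.0425 0 0; 0 0 6.8 0.073 -0.085 0 0; 0 0 10.2 0.1095 -0.1275 0 0; 0 0 13.6 0.146 -0.17 0 0; 0 0 17 0.1825 -0.2125 0 0; 0 0 20.4 0.219 -0.255 0 0; 0 0 24 0.2555 -0.2975 0 0; 0 0 27.4 0.292 -0.34 0 0'
cat > w.py <<'E'
from h import *
import sys
s=r.sense();yaw=-.154;C=np.array([702,102,0]);ex=np.array([np.cos(yaw),np.sin(yaw),0]);ey=np.array([-ex[1],ex[0],0])
p=s['eef_pos'];print('chest-frame tcp',((p-C)@ex).round(1),((p-C)@ey).round(1),p[2].round(1),'rot',s['tcp_rot'].round(3),'F',s['contact_force'].round(1),'t',s['clock'],'q',s['qpos'].round(2),'op',round(s['opening'],2))
for a in sys.argv[1:]:
    g=np.array(eval(a));d=C+g[0]*ex+g[1]*ey+[0,0,g[2]]-p
    print('tool shift',(R.from_euler('xyz',s['tcp_rot']).inv().apply(d)/1000).round(4))
E
python3 w.py '(-210,0,231)'
```

```text
clock: 1.1
eef_pos: [367.8, -175.6, 231.3]
tcp_rot: [3.142, -0.0, -0.157]
contact_force: [-0.0, 0.3, 0.3]
opening: 0.998
grasp_force: 0.0
chest-frame tcp -287.7 -325.6 231.3 rot [ 3.142 -0.    -0.157] F [-0.   0.3  0.3] t 1.1 q [-0.45  0.    2.07  0.    1.07  1.28] op 1.0
tool shift [ 7.680e-02 -3.258e-01  3.000e-04]
```

```bash
python3 -m creep '0 0 0 0.013 -0.054 0 0; 0 0 0 0.026 -0.108 0 0; 0 0 0 0.039 -0.163 0 0; 0 0 0 0.051 -0.217 0 0; 0 0 0 0.064 -0.272 0 0; 0 0 0 0.077 -0.326 0 0; 0 0 0 0.077 -0.326 0.04 0; 0 0 0 0.077 -0.326 0.08 0'
python3 -m creep '0 0 0 0 0 0.035 0; 0 0 0 0 0 0.07 0; 0 0 0 0 0 0.1 0; 0 0 0 0 0 0.12 0; 0 0 0 0 0 0.132 0; 0 0 0 0 0 0.133 0'
python3 w.py '(-190,0,18)'
python3 -c "
from h import *
f=snap('top','t1');i=cv2.imread('pics/t1.png')[80:290,130:330]; cv2.imwrite('pics/c1.png',cv2.resize(i,(570,600),interpolation=cv2.INTER_CUBIC))"
```

```text
clock: 2.1
eef_pos: [493.9, 133.9, 150.3]
tcp_rot: [-3.141, -0.001, -0.153]
contact_force: [0.1, -0.6, -0.4]
opening: 1.002
grasp_force: 0.0
clock: 2.85
eef_pos: [493.3, 132.9, 17.7]
tcp_rot: [3.141, 0.001, -0.154]
contact_force: [-1.0, 0.4, -0.2]
opening: 1.001
grasp_force: 0.0
chest-frame tcp -211.0 -1.5 17.7 rot [ 3.141e+00  1.000e-03 -1.540e-01] F [-1.   0.4 -0.2] t 2.85 q [0.26 0.49 2.02 0.   0.63 1.99] op 1.0
tool shift [ 0.021  -0.0015 -0.0003]
```

View pics/c1.png

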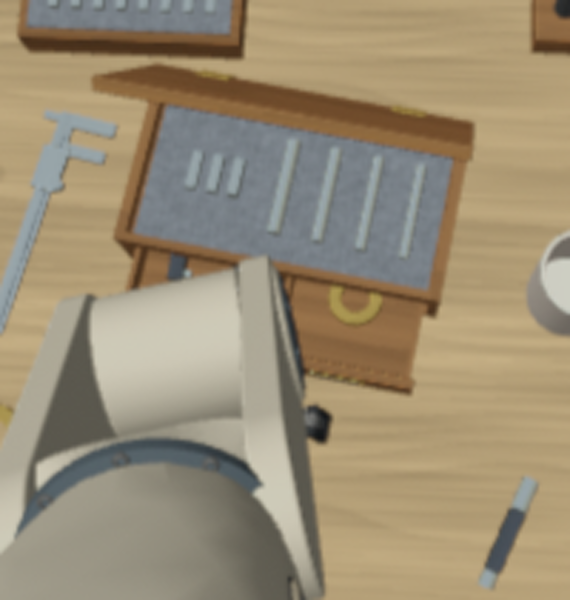

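The arm's wrist hides the left front; its leading edge is at crop (255,262). I'll check how far it reaches relative to the lid.

```bash
python3 - <<'E'
from h import *
f=load('t1');u,v=np.meshgrid(range(512),range(384));z=f['range_z']
P=np.linalg.inv(f['K'])@np.stack([u.ravel(),v.ravel(),0*u.ravel()+1])*z.ravel()
T=f['world_from_camera'];W=(T[:3,:3]@(P*np.array([[1],[-1],[-1]]))+T[:3,3:]).T
yaw=-.154;C=np.array([702,102,0]);x=(W-C)@[np.cos(yaw),np.sin(yaw),0];y=(W-C)@[-np.sin(yaw),np.cos(yaw),0]
m=(z.ravel()>0)&(x<-20)&(abs(y)<200)
for a in range(90,500,40):
    k=m&(W[:,2]>a)&(W[:,2]<a+40)
    if k.any(): print(a,k.sum(),np.percentile(x[k],99).round(),np.percentile(y[k],[1,99]).round())
E
```

```text
90 40 -199.0 [-76. -56.]
130 53 -200.0 [-70. -59.]
330 40 -155.0 [-80.  56.]
370 3110 -155.0 [-75.  60.]
410 689 -169.0 [-98.  58.]
450 742 -198.0 [-110.   45.]
490 1249 -226.0 [-113.   33.]
```

The wrist stays above z≈330, well clear of the lid, so I push.

```bash
python3 -m creep '0 0 0 0.01 0 0 0; 0 0 0 0.02 0 0 0; 0 0 0 0.028 0 0 0; 0 0 0 0.034 0 0 0; 0 0 0 0.040 0 0 0; 0 0 0 0.046 0 0 0; 0 0 0 0.053 0 0 0; 0 0 0 0.06 0 0 0'
python3 -m creep '0 0 0 0.007 0 0 0; 0 0 0 0.013 0 0 0; 0 0 0 0.019 0 0 0; 0 0 0 0.025 0 0 0; 0 0 0 0.030 0 0 0; 0 0 0 0.034 0 0 0; 0 0 0 0.037 0 0 0;0 0 0 0.039 0 0 0'; python3 w.py
```

```text
clock: 3.9
eef_pos: [553.0, 123.6, 18.1]
tcp_rot: [3.141, 0.001, -0.154]
contact_force: [-3.6, 0.1, 0.8]
opening: 0.999
grasp_force: 1.7
clock: 4.9
eef_pos: [591.7, 117.7, 18.2]
tcp_rot: [3.142, 0.0, -0.154]
contact_force: [-3.4, -1.7, -0.6]
opening: 0.997
grasp_force: 1.6
chest-frame tcp -111.4 -1.4 18.2 rot [ 3.142  0.    -0.154] F [-3.4 -1.7 -0.6] t 4.9 q [ 0.19  0.59  1.82 -0.    0.74  1.92] op 1.0
```

```bash
python3 -m creep '0 0 0 0.002 0 0 0; 0 0 0 0.004 0 0 0; 0 0 0 0.006 0 0 0; 0 0 0 0.007 0 0 0; 0 0 0 0.008 0 0 0'
python3 -m creep '0 0 0 0.001 0 0 0; 0 0 0 0.001 0 0 0'
```

```text
clock: 5.52
eef_pos: [599.5, 116.6, 18.3]
tcp_rot: [-3.142, 0.0, -0.154]
contact_force: [-3.4, -1.0, -1.1]
opening: 1.005
grasp_force: 1.5
clock: 5.78
eef_pos: [600.7, 116.5, 18.3]
tcp_rot: [-3.141, -0.0, -0.154]
contact_force: [-3.0, -0.5, -2.1]
opening: 0.998
grasp_force: 1.2
```

```bash
python3 -m creep '0 0 0 0.001 0 0 0; 0 0 0 0.001 0 0 0'
python3 -m creep '0 0 0 0.001 0 0 0; 0 0 0 0.001 0 0 0'
python3 -m creep '0 0 0 0.001 0 0 0; 0 0 0 0.001 0 0 0'
```

```text
clock: 6.02
eef_pos: [601.6, 116.3, 18.4]
tcp_rot: [-3.141, -0.0, -0.154]
contact_force: [-2.1, -1.0, -2.2]
opening: 1.002
grasp_force: 1.2
clock: 6.28
eef_pos: [602.1, 116.2, 18.3]
tcp_rot: [-3.141, 0.001, -0.155]
contact_force: [-5.0, 0.5, 0.2]
opening: 0.998
grasp_force: 2.5
clock: 6.52
eef_pos: [602.0, 116.2, 18.3]
tcp_rot: [3.141, 0.003, -0.155]
contact_force: [-8.6, 2.5, 4.2]
opening: 0.995
grasp_force: 4.5
```

```bash
python3 -m creep '0 0 0 0.001 0 0 0; 0 0 0 0.002 0 0 0; 0 0 0 0.002 0 0 0'; python3 -c "
from h import *
print(r.sense()['wrist_torque'])
f=snap('top','t2');i=cv2.imread('pics/t2.png')[80:290,130:330]; cv2.imwrite('pics/c2.png',cv2.resize(i,(570,600),interpolation=cv2.INTER_CUBIC))"
```

```text
clock: 6.9
eef_pos: [602.0, 116.2, 18.3]
tcp_rot: [3.141, 0.007, -0.155]
contact_force: [-16.2, 4.4, 11.3]
opening: 0.999
grasp_force: 8.5
[ 0.60082874  2.31619612 -0.16433156]
```

View pics/c2.png

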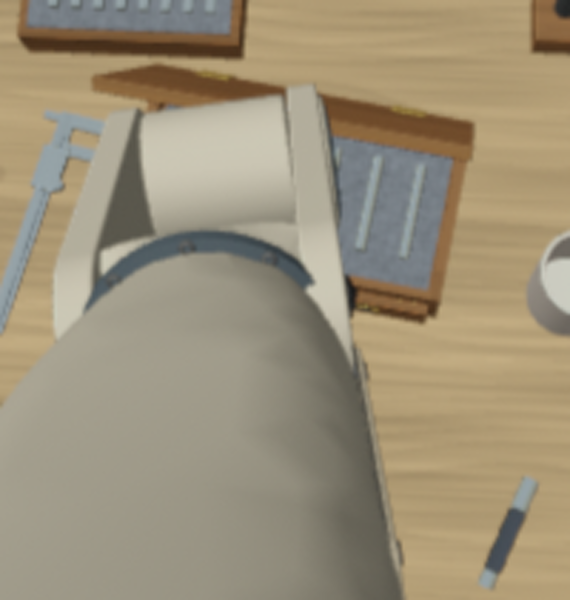

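Balanced contact (16 N, little z-moment) suggests both drawers are home. I'll back off, rise with the fingers closing, and check.

```bash
python3 -m creep '0 0 0 -0.01 0 0 0; 0 0 0 -0.03 0 0 0; 0 0 0 -0.06 0 0 0; 0 0 0 -0.08 0 -0.04 255; 0 0 0 -0.09 0 -0.09 255; 0 0 0 -0.09 0 -0.14 255; 0 0 0 -0.09 0 -0.19 255; 0 0 0 -0.09 0 -0.232 255'
python3 w.py '(40,0,250)'
python3 -c "
from h import *
f=snap('top','t3');a=cv2.imread('pics/t3.png')[80:290,130:330];g=snap('scene','s3');b=cv2.imread('pics/s3.png')[150:350,150:350]
cv2.imwrite('pics/c3.png',np.hstack([cv2.resize(a,(400,420),interpolation=2),cv2.resize(b,(400,420),interpolation=2)]))"
```

```text
clock: 7.95
eef_pos: [517.6, 129.7, 253.1]
tcp_rot: [-3.14, -0.004, -0.154]
contact_force: [0.0, 0.8, -0.6]
opening: 0.003
grasp_force: 0.0
chest-frame tcp -186.4 -0.9 253.1 rot [-3.14  -0.004 -0.154] F [ 0.   0.8 -0.6] t 7.95 q [ 0.24  0.19  1.81 -0.    1.14  1.97] op 0.0
tool shift [ 0.2264 -0.001   0.0041]
```

View pics/c3.png

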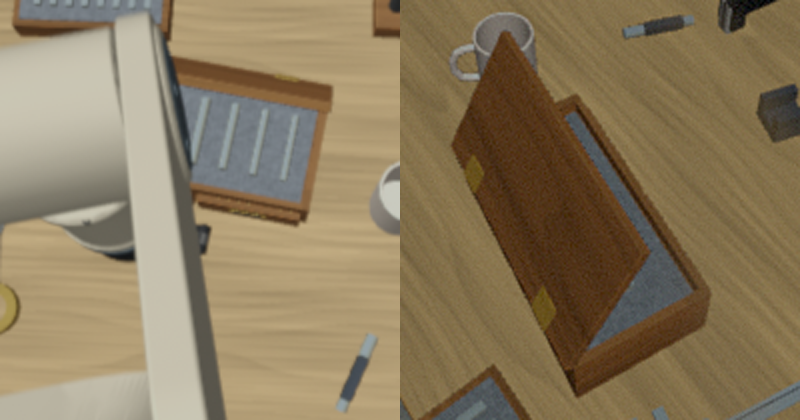

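Both views agree: the right front stands only its 10 mm proud (left half, (250,210)), and nothing protrudes at the left corner (right half, (700,310)). Next is the lid: cross above it and descend behind its free edge.

```bash
python3 -m creep '0 0 0 0.02 -0.001 -0.01 255; 0 0 0 0.06 -0.001 -0.012 255; 0 0 0 0.11 -0.001 -0.012 255; 0 0 0 0.16 -0.001 -0.012 255; 0 0 0 0.205 -0.001 -0.012 255; 0 0 0 0.23 -0.001 -0.012 255; 0 0 0 0.234 -0.001 0 255; 0 0 0 0.234 -0.001 0.015 255'
python3 -m creep '0 0 0 0 0 0.01 255; 0 0 0 0 0 0.022 255; 0 0 0 0 0 0.034 255; 0 0 0 0 0 0.034 255'; python3 w.py '(29,0,204)'
```

```text
clock: 9.05
eef_pos: [747.3, 94.5, 233.7]
tcp_rot: [3.141, 0.001, -0.155]
contact_force: [0.5, 0.1, -0.9]
opening: 0.003
grasp_force: 0.0
clock: 9.55
eef_pos: [747.1, 94.5, 200.0]
tcp_rot: [3.141, 0.002, -0.154]
contact_force: [-0.5, 0.5, 0.3]
opening: 0.002
grasp_force: 0.0
chest-frame tcp 45.7 -0.5 200.0 rot [ 3.141e+00  2.000e-03 -1.540e-01] F [-0.5  0.5  0.3] t 9.55 q [ 0.12  0.58  1.35 -0.    1.22  1.85] op 0.0
tool shift [-0.0167 -0.0005 -0.004 ]
```

```bash
python3 -m creep '0 0 0 -0.01 0 -0.002 255; 0 0 0 -0.018 0 -0.002 255; 0 0 0 -0.025 0 0.001 255; 0 0 0 -0.032 0 0.005 255; 0 0 0 -0.039 0 0.010 255; 0 0 0 -0.047 0 0.016 255'; python3 w.py
python3 -m creep '0 0 0 -0.006 0 0.006 255; 0 0 0 -0.012 0 0.012 255; 0 0 0 -0.018 0 0.018 255; 0 0 0 -0.023 0 0.025 255; 0 0 0 -0.028 0 0.032 255'; python3 w.py '(-38,0,140)'
```

```text
clock: 10.3
eef_pos: [700.9, 101.8, 185.0]
tcp_rot: [-3.141, -0.0, -0.154]
contact_force: [0.8, 0.4, 4.9]
opening: 0.003
grasp_force: 1.5
chest-frame tcp -1.1 -0.3 185.0 rot [-3.141 -0.    -0.154] F [0.8 0.4 4.9] t 10.3 q [0.14 0.52 1.48 0.   1.14 1.87] op 0.0
clock: 10.92
eef_pos: [673.2, 106.0, 152.7]
tcp_rot: [3.141, 0.001, -0.154]
contact_force: [-0.8, 0.2, 2.6]
opening: 0.0
grasp_force: 1.3
chest-frame tcp -29.1 -0.4 152.7 rot [ 3.141e+00  1.000e-03 -1.540e-01] F [-0.8  0.2  2.6] t 10.925 q [0.15 0.51 1.57 0.   1.06 1.88] op 0.0
tool shift [-0.0089 -0.0004  0.0127]
```

Pushing with about 3–5 N as expected; I continue along the arc.

```bash
python3 -m creep '0 0 0 -0.005 0 0.006 255; 0 0 0 -0.009 0 0.013 255; 0 0 0 -0.012 0 0.020 255; 0 0 0 -0.015 0 0.027 255; 0 0 0 -0.018 0 0.034 255; 0 0 0 -0.020 0 0.040 255; 0 0 0 -0.022 0 0.046 255; 0 0 0 -0.023 0 0.051 255'
python3 -m creep '0 0 0 -0.001 0 0.004 255; 0 0 0 -0.002 0 0.008 255; 0 0 0 -0.002 0 0.011 255; 0 0 0 -0.002 0 0.013 255; 0 0 0 -0.002 0 0.013 255'; python3 w.py
```

```text
clock: 11.92
eef_pos: [651.0, 109.5, 102.0]
tcp_rot: [-3.142, -0.0, -0.154]
contact_force: [1.2, -0.3, 1.2]
opening: -0.0
grasp_force: 1.0
clock: 12.55
eef_pos: [648.6, 109.8, 88.9]
tcp_rot: [3.141, 0.001, -0.154]
contact_force: [0.1, -1.2, -0.8]
opening: 0.002
grasp_force: 0.0
chest-frame tcp -54.0 -0.5 88.9 rot [ 3.141e+00  1.000e-03 -1.540e-01] F [ 0.1 -1.2 -0.8] t 12.55 q [0.17 0.56 1.66 0.   0.92 1.89] op 0.0
```

```bash
python3 -m creep '0 0 0 0 0 0.002 255; 0 0 0 0 0 0.004 255; 0 0 0 0 0 0.005 255; 0 0 0 0 0 0.005 255'
python3 -m creep '0 0 0 0 0 0.001 255; 0 0 0 0 0 0.001 255'; python3 -m creep '0 0 0 0 0 0.001 255; 0 0 0 0 0 0.001 255'
```

```text
clock: 13.05
eef_pos: [649.2, 109.8, 84.2]
tcp_rot: [-3.142, -0.0, -0.154]
contact_force: [0.3, 0.3, 0.2]
opening: 0.002
grasp_force: 0.0
clock: 13.3
eef_pos: [649.3, 109.8, 84.1]
tcp_rot: [-3.141, -0.001, -0.154]
contact_force: [-3.0, -0.5, 7.7]
opening: 0.002
grasp_force: 3.7
clock: 13.55
eef_pos: [649.3, 109.8, 84.0]
tcp_rot: [-3.141, -0.001, -0.154]
contact_force: [-5.1, -0.7, 15.4]
opening: 0.0
grasp_force: 7.8
```

The lid is down at 84.0 mm with 15 N on a hard stop. I retreat clear and check.

```bash
python3 -m creep '0 0 0 0 0 -0.01 255; 0 0 0 0 0 -0.04 255; 0 0 0 0 0 -0.09 255; 0 0 0 0 0 -0.14 255; 0 0 0 0 0.05 -0.17 255; 0 0 0 0 0.1 -0.17 255; 0 0 0 -0.02 0.15 -0.17 255; 0 0 0 -0.05 0.2 -0.17 255'
python3 -m creep '0 0 0 -0.04 0.04 0 255; 0 0 0 -0.08 0.08 0 255; 0 0 0 -0.12 0.12 0 255; 0 0 0 -0.14 0.16 0 255; 0 0 0 -0.14 0.16 0 255; 0 0 0 -0.14 0.16 0 255'
python3 -c "
from h import *
f=snap('top','t4');a=cv2.imread('pics/t4.png')[80:290,130:330];g=snap('scene','s4');b=cv2.imread('pics/s4.png')[150:350,150:350]
cv2.imwrite('pics/c4.png',np.hstack([cv2.resize(a,(400,420),interpolation=2),cv2.resize(b,(400,420),interpolation=2)]))
for u,v in [(190,130),(240,140),(260,160),(205,165)]: print(pt(f,u,v))"; python3 w.py
```

```text
clock: 14.55
eef_pos: [568.5, -81.7, 252.5]
tcp_rot: [3.141, -0.001, -0.154]
contact_force: [1.2, -0.8, 1.0]
opening: -0.002
grasp_force: 0.0
clock: 15.3
eef_pos: [406.3, -216.7, 252.6]
tcp_rot: [-3.142, -0.001, -0.155]
contact_force: [0.6, -0.6, 0.1]
opening: -0.001
grasp_force: 0.0
[733.5 214.8  83.8]
[711.6  84.3  83.6]
[660.5  30.8  83.1]
[641.2 168.8  84.7]
chest-frame tcp -243.1 -359.7 252.4 rot [-3.141 -0.    -0.154] F [ 0.7  0.3 -1.2] t 15.4 q [-0.49  0.07  1.95  0.    1.13  1.23] op 0.0
```

View pics/c4.png

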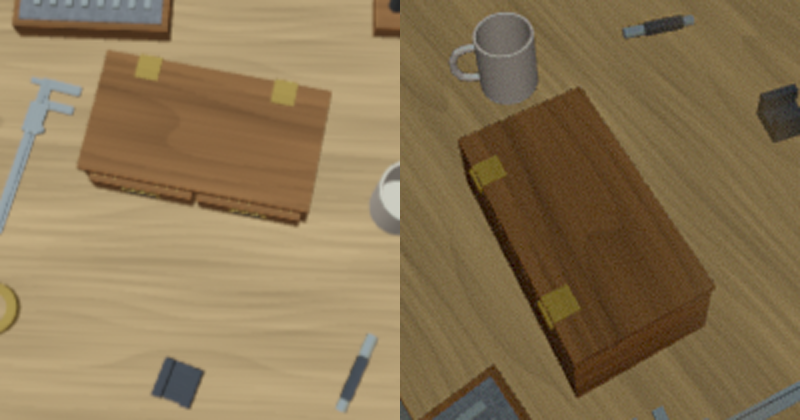

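The picture shows the lid level, with its top at about 84 mm. Both drawer fronts are flush in one line, (90,180)-(195,200) and (197,203)-(300,220), and the bystanders haven't moved.

```bash
python3 -c "
from rig import r
print(r.sign_off())"
```

```text
the job is handed in; nothing more can be done
None
```

I pushed both drawers fully home, then shut the lid, and handed the job in at about 15 s on the robot's clock; nothing was grasped and the final pictures show the bystanders where they were, but the hand-in returned no verdict.

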